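# Load the drying boom and hold it out at the clip

## Task

Pick up the plywood tray by its fin and tip it so that the three bisque pieces slide off its open end into the steel pan of the drying boom, then set the empty tray back down flat on the table, clear of the boom. Then press the boom's round lock button right down, take the black grip post and draw the boom out until its pointer lines up with the mark of the clip on the scale; a spring pulls the boom back, so finish still gripping the post and holding it steady at that mark. Do not shift the clip, spill any piece or disturb the other things on the table.

Things in the scene. Friction and masses are not known exactly. Their poses are not given: they have to be found in the camera images.
- housing: Fixed grey box of the telescoping drying boom, 84 (x) x 300 (y) x 45 (z) mm. Origin on the table under the end face where the boom comes out; the box lies from y = -300 to 0 mm, the boom extends to +y. On its top, along the +x side, is a white scale with black lines each 10 mm, long ones each 50 mm.
- boom (a joint): Extension of the boom in m: 0 fully in (start), 0.15 fully out. Locked at 0 (about 1 mm of play) until the lock button is down. A return spring pulls it in with 1.5 N at 0 and 15 N/m more as it extends (3.8 N at full travel), friction 0.3 N; let go, it slides back. It carries the grip post, pointer and pan.
- post_top (a point): Centre of the top of the black square grip post of the boom: 22 x 22 mm in the boom's x and y, rising from 43 to 105 mm above the table, so 60 mm stands free over the housing's top. It moves with the boom along a slot in the housing's top; at boom 0 it lies at y = -200 mm of the housing. Site axes as the housing's.
- pointer (a point): Tip of the boom's small steel pointer, 10 mm long and 3 mm wide, sticking out from the foot of the post to +x, 47 mm above the table. Axes as the housing's.
- pan_floor (a point): Centre of the inner floor, 15 mm above the table, of the open steel pan fixed at the boom's outer end: outside 116 (x) x 136 (y) mm, walls 3 mm, rim 57 mm above the table. Pan centre at y = +83 mm of the housing at boom 0. Axes as the housing's. Space above it is free.
- lock_top (a point): Centre of the top of the round black lock button, 26 mm diameter, on the housing's top near its closed end (y = -262 mm of the housing), 62 mm behind the post at boom 0. Its top is 57 mm above the table when up, 48 mm when fully down.
- lock (a joint): Travel of the lock button in m: 0 up (locked), 0.009 fully down. Pushing it takes 3 N all the way, then it meets a hard stop. It stays down where it is left. The boom is free from about 0.007.
- clip_mark (a point): End of the dark mark line of the small brass clip on the far (+x) edge of the scale. The pointer tip meets this point when the boom is right: same y in the housing's frame. The clip is 10 x 12 mm, its top 59 mm above the table, 36 mm to the +x side of the post's centre line. Axes as the housing's.
- clip (a joint): Place of the clip on the scale in m, equal to the boom extension that is wanted, 0.06 to 0.125. It slides with 5 N if pushed: leave it alone.
- tray: Loose plywood sorting tray, 130 to 210 g. Floor 100 (x) x 92 (y) x 4 mm, walls 4 mm thick and 24 mm high on both sides and at the handle end (+x), open at the spout end (x = -50 mm). Origin under the floor's centre, on the table; z up. Behind its +x wall stands a wooden fin handle, which points roughly to the robot at the start (tray yaw near pi).
- tray_grip (a point): Point in the fin handle, 69 mm to +x of the tray's origin and 36 mm above its underside. The fin is 14 mm thick in y, lies from x = 49 to 85 mm and is 62 mm high. Axes as the tray's.
- tray_spout (a point): Middle of the open edge of the tray's floor (x = -50 mm, top of the floor, 4 mm up). Axes as the tray's.
- piece_block: Loose off-white bisque block 28 x 22 x 16 mm, 18 g, on the tray; origin under its centre. The pieces slide on the tray once it is tipped about 25 to 36 degrees (friction 0.48 to 0.72); 48 degrees clears it.
- piece_disc: Loose off-white bisque disc, 28 mm diameter, 14 mm thick, 18 g, on the tray; origin under its centre.
- piece_hexagon: Loose off-white bisque hexagon, 30 mm across its corners, 12 mm thick, 18 g, on the tray; origin under its centre.
There are look-alikes about, which are no part of the job. Leave any green or red look-alike of the piece_disc alone.

How it is judged:
On the way, in this order (a step that is already met when the one before it is completed fails the run):
1. the tray, held in the gripper clear of the table, is tipped by over 23 degrees (angle between tray's own z axis and vertical above 0.4 rad and height (world z) of tray above 0.04 m and contact force between the fingers and tray above 1 N), for 0.1 s.
2. all three pieces lie in the pan, with the boom still in (x of piece_block in the frame of pan_floor between -0.056 and 0.056 m and y of piece_block in the frame of pan_floor between -0.066 and 0.066 m and z of piece_block in the frame of pan_floor between -0.004 and 0.042 m and x of piece_disc in the frame of pan_floor between -0.056 and 0.056 m and y of piece_disc in the frame of pan_floor between -0.066 and 0.066 m and z of piece_disc in the frame of pan_floor between -0.004 and 0.042 m and x of piece_hexagon in the frame of pan_floor between -0.056 and 0.056 m and y of piece_hexagon in the frame of pan_floor between -0.066 and 0.066 m and z of piece_hexagon in the frame of pan_floor between -0.004 and 0.042 m and value of joint boom below 0.01 m), for 0.3 s.
3. the tray stands flat on the table again, let go (angle between tray's own z axis and vertical below 0.1 rad and height (world z) of tray between -0.005 and 0.008 m and linear speed of tray below 0.03 m/s and contact force between tray and the arm below 0.2 N and contact force between tray and the fingers below 0.2 N), for 0.2 s.
4. the lock button is pressed right down (value of joint lock above 0.007 m), for 0.1 s.
5. the boom is drawn out to the clip's mark by the gripped post (y of pointer in the frame of clip_mark between -0.005 and 0.005 m and contact force between the fingers and boom above 1 N), for 0.2 s.
At the end, for the whole second after the job is handed in: Gripper holding the boom's post (over 1 N) with the boom at rest (under 10 mm/s) and its pointer within 5 mm of the clip's mark along the scale; lock button down (over 7 mm); all three pieces inside the pan; tray upright (within 0.1 rad) and still on the table, let go and not touching the boom (all of step 3 and all of step 5 and x of piece_block in the frame of pan_floor between -0.056 and 0.056 m and y of piece_block in the frame of pan_floor between -0.066 and 0.066 m and z of piece_block in the frame of pan_floor between -0.004 and 0.042 m and x of piece_disc in the frame of pan_floor between -0.056 and 0.056 m and y of piece_disc in the frame of pan_floor between -0.066 and 0.066 m and z of piece_disc in the frame of pan_floor between -0.004 and 0.042 m and x of piece_hexagon in the frame of pan_floor between -0.056 and 0.056 m and y of piece_hexagon in the frame of pan_floor between -0.066 and 0.066 m and z of piece_hexagon in the frame of pan_floor between -0.004 and 0.042 m and velocity of joint boom between -0.01 and 0.01 m/s and value of joint lock above 0.007 m and contact force between tray and boom below 0.1 N); the arm keeps its last pose, push and grip.
It fails at once if the clip is shifted by more than 4 mm (distance of clip_mark from where it was at the start of the episode above 0.004 m).
It fails at once if another thing on the table is moved by more than 30 mm (distance of any of bowl_green, bowl_blue, paint_bottle, bisque_tile, mould, paintbrush, water_cup from where it was at the start of the episode above 0.03 m).
It fails at once if a piece falls onto the table ((height (world z) of piece_block below 0.01 m and horizontal distance between piece_block and tray above 0.075 m) or (height (world z) of piece_disc below 0.01 m and horizontal distance between piece_disc and tray above 0.075 m) or (height (world z) of piece_hexagon below 0.01 m and horizontal distance between piece_hexagon and tray above 0.075 m)).
It also fails if it takes over 64 s, if anything falls off the work surface, if the arm or the gripper's body presses on something with over 40 N, if the wrist force passes 120 N, or if a joint passes its speed limit or range.

## Robot

A 6-joint arm with a two-finger parallel gripper is mounted at the origin on the work surface. World frame = base frame: x ahead of the robot, y to its left, z up, the work surface at z = 0. Lengths are in m, angles in rad, forces in N, time in s.
With the tool pointing down it reaches from about 0.375 to 0.975 m from the base axis. Payload 3.8 kg.
Tool frame: the origin (TCP) lies at the very end of the fingers, on their centre line; the grasp point (between the pads) lies grasp_offset behind it (grasp_offset is the distance from the TCP to the grasp point, in m); z points along the fingers, y is the line along which they close (so a half turn about z gives the same grasp; the last joint's range is limited). The gripper opens to 88 mm and grips with 3 to 60 N. Pads are 18 mm wide; open, the fingers measure 123 mm over their backs; the gripper's body (75 mm by 187 mm) begins 45 mm behind the grasp point.
Start: joints at [1.255, 0.264, 1.604, -0, 1.274, -0.037], TCP at [0.186, 0.649, 0.239] pointing down, gripper open.
Joint ranges: [-2.63, 2.63], [-0.94, 2.18], [0.31, 2.57], [-1.31, 4.45], [0, 2.66], [-2.55, 2.55]. Speed limits (rad/s): [2.57, 2.57, 3.14, 3.14, 3.14, 3.14].

## Interface

Orientations are given as a rotation vector (axis times angle).
In Python, from workcell import * gives the robot as it stands. Calls block until the motion is done:
- movep(position, orientation): joint-space move of the TCP to a pose.
- movel(position, rate=0.15, rot=None, until_force=None): straight line of the TCP; rot=None keeps the orientation; rate is the mean speed in m/s. With until_force (N) it stops when the force on the tool has changed by that much, and returns True; else False.
- set_joints(angles): joint-space move.
- open_gripper() and close_gripper(newtons=None): open the fingers fully, or close them until they stop; newtons is the grip in N (None keeps the last).
- sleep(seconds).
- inverse_kinematics(position, orientation): joint angles nearest the present ones, or None.
- sense(): the state.
- get_image(name): name is "side" or "top"; returns a dict with "img" (480x640x3 uint8, blue, green, red), "depth" (480x640 float32, m along the optical axis (not along the pixel's ray), 0 where there is no reading), "mtx" (3x3 intrinsics, pixels), "R" (3x3) and "t" (3): a world point X has camera coordinates R X + t. Camera axes: x right, y down, z forward; pixel columns grow to the right and rows downward; lengths in m; the calibration is good to about 2 mm. A picture is of the moment at which its call begins.
A pose or a line that the arm cannot do raises IKError and nothing moves.
- close_job(): hands the job in; it is judged then, once.
Trained networks look in a picture, given as the dict that the camera call returned (one of the last four; its "shot" number tells which), for a name from the list of things; names that differ only in an ending like _2 or _b are one class to them, and where a whole thing is asked for, a point or a joint stands for the part that bears it (a point fixed in the world has none). Each returns a list of dicts, best first, with "conf" (0 to 1); they miss things now and then, are a little off and sometimes report something else, mostly with a low value. They report only what shows in the picture. A call takes as long as a camera call. They do not tell look-alikes from the thing itself.
- masks_of(picture, thing): "region" (480x640 bool, what is visible of it) and "centre" ([column, row] in pixels, amid what is visible of it).
The state is a dict: "time": time; "joints": joint angles; "qd": joint speeds; "joint_torque": joint torques, N m; "tcp_pos": TCP position; "eef_rot": TCP orientation; "force": force on the tool from outside, world axes, zero at the start; "torque": the same for the moment, N m; "opening": finger opening in m; "finger_force": force on a finger pad.
Only numpy, scipy, OpenCV 4.12 (cv2) and the standard library are available. Lean on these libraries where they do the work, as an engineer would, in place of code of your own. Each camera call takes 0.05 s, during which the arm holds its last target. There are 200 camera calls.

## Working session

There is one attempt and no reset: what is moved stays moved. The work goes in short steps, each a Python script; the robot and the scene stay as the last script left them, time stands still between calls to the robot, and variables do not carry over. Pictures are saved under pics/ and viewed, at most 10 in all, crops included, and the job is handed in when it is done.

```bash
mkdir -p pics; ls; python3 - <<'E'
from workcell import *
import cv2,numpy as np,pickle
s=sense();print(s)
for n in("side","top"):
    p=get_image(n);cv2.imwrite(f"pics/{n}0.png",p["img"]);print(n,p["mtx"].tolist(),p["R"].tolist(),p["t"].tolist())
    Ri=p["R"].T
    for th in["housing","post_top","pointer","pan_floor","lock_top","clip_mark","tray","tray_grip","tray_spout","piece_block","piece_disc","piece_hexagon"]:
        try:r=masks_of(p,th)
        except Exception as e:print(th,e);continue
        for d in r[:3]:
            m=d["region"]&(p["depth"]>0);v,u=np.nonzero(m)
            if len(v)==0:continue
            z=p["depth"][v,u];X=(np.linalg.inv(p["mtx"])@np.c_[u,v,np.ones(len(u))].T*z-p["t"].reshape(3,1));X=(Ri@X).T
            print(n,th,round(d["conf"],2),np.round(d["centre"]),len(v),"med",np.round(np.median(X,0),4),"zmax",np.round(np.percentile(X[:,2],98),4))
E
```

```text
pics
{'time': 0.0, 'joints': array([ 1.25510472e+00,  2.64709516e-01,  1.60538471e+00,  2.36412831e-05,
        1.27367826e+00, -3.69129071e-02]), 'qd': array([-0.00033974,  0.00125013, -0.00165811,  0.00052089,  0.00017148,
        0.00183557]), 'joint_torque': array([ 1.50921820e-03, -5.02108705e+01, -3.56870663e+01,  7.27531454e-02,
        2.94491986e-02, -1.54538229e-04]), 'tcp_pos': array([0.18552936, 0.6482622 , 0.23741162]), 'eef_rot': array([-0.43644225, -3.11071847,  0.00336434]), 'force': array([0.09811193, 0.16939671, 0.49097258]), 'torque': array([-0.02587157,  0.03278496, -0.07494562]), 'finger_force': 0.0, 'opening': 0.0878153096929619}
side [[582.8946198158288, 0.0, 322.815285887806], [0.0, 582.8946198158288, 250.57531531078348], [0.0, 0.0, 1.0]] [[-0.9962131589526446, -0.08575157983074531, 0.014352995719512821], [-0.07225891386562856, 0.724777946170684, -0.6851828793187733], [0.048352779615578635, -0.6836253325478338, -0.7282296433147382]] [0.5183832748005753, 0.109031984640254, 0.825593862052704]
side housing 0.55 [239. 304.] 18406 med [0.6411 0.0459 0.0414] zmax 0.
[... 2307 characters left out ...]

top tray 0.73 [472. 183.] 245 med [ 0.627  -0.2336  0.0584] zmax 0.0607
top tray_grip 0.78 [350. 275.] 3925 med [ 0.5006 -0.0698  0.0056] zmax 0.0635
top tray_spout 0.73 [350. 276.] 4116 med [ 0.5013 -0.0697  0.0056] zmax 0.0634
top tray_spout 0.19 [323. 178.] 22453 med [ 0.6386 -0.0247  0.0454] zmax 0.0665
top piece_block 0.68 [336. 256.] 294 med [ 0.5286 -0.0495  0.0207] zmax 0.0234
top piece_disc 0.89 [381. 369.] 327 med [ 0.3712 -0.1173  0.0147] zmax 0.0178
top piece_disc 0.84 [282. 260.] 317 med [0.523  0.0283 0.0147] zmax 0.0177
top piece_disc 0.82 [428. 329.] 297 med [ 0.4297 -0.1786  0.0149] zmax 0.0175
top piece_hexagon 0.74 [353. 288.] 285 med [ 0.4792 -0.0701  0.017 ] zmax 0.0194
```

View pics/top0.png

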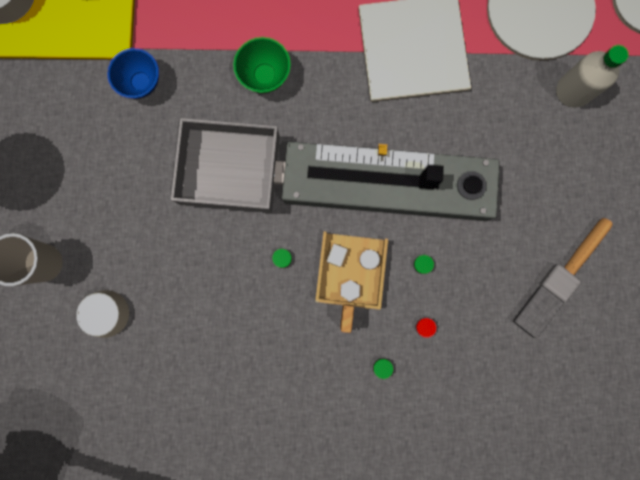

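View pics/side0.png

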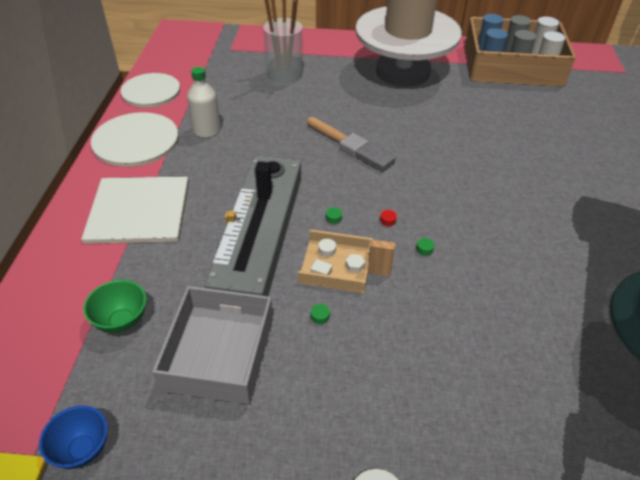

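The top view shows the tray at about (352,270) with the three off‑white pieces on it and its fin at (347,319). The pan is at (228,165), the post at (431,176), the lock button at (472,183) and the brass clip at (383,149). The green discs (282,258), (424,264), (384,369) and the red disc (427,327) are look-alikes. The piece_disc is the white disc on the tray at (370,259), and I don't grasp any disc directly. Next I measure precisely.

```bash
cat > h.py <<'E'
from workcell import *
import cv2,numpy as np
from scipy.spatial.transform import Rotation as Rn
def cloud(p):
    v,u=np.mgrid[:480,:640];z=p["depth"]
    c=np.stack([u,v,np.ones_like(u)],-1)@np.linalg.inv(p["mtx"]).T*z[...,None]
    return (c-np.ravel(p["t"]))@p["R"]
def proj(p,X):
    c=p["R"]@np.asarray(X)+np.ravel(p["t"]);c=p["mtx"]@c;return c[:2]/c[2]
def pix2w(p,uv,z):
    d=p["R"].T@np.linalg.inv(p["mtx"])@[uv[0],uv[1],1];o=-p["R"].T@np.ravel(p["t"])
    return o+d*(z-o[2])/d[2]
E
python3 - <<'E'
from h import *
import workcell;print("go",workcell.grasp_offset)
for n in("top","side"):
    p=get_image(n);W=cloud(p);ok=p["depth"]>0
    hsv=cv2.cvtColor(p["img"],cv2.COLOR_BGR2HSV)
    def box(c,r):return ok&(abs(W[...,0]-c[0])<r)&(abs(W[...,1]-c[1])<r)
    def rep(name,m):
        P=W[m]
        if len(P)<5:print(n,name,len(P));return
        r=cv2.minAreaRect((P[:,:2]*1000).astype(np.float32));print(n,name,len(P),"mean",np.round(P.mean(0),4),"rect",np.round(r[0],1),np.round(r[1],1),round(r[2],1))
    z=W[...,2]
    rep("fin",box((.43,-.07),.04)&(z>.054)&(z<.07))
    rep("traywall",box((.495,-.065),.075)&(z>.019)&(z<.032)&(hsv[...,1]>80))
    rep("tray",box((.495,-.065),.1)&(z>.002)&(hsv[...,1]>80)&(hsv[...,0]<25)&(hsv[...,0]>8))
    rep("post",box((.64,-.19),.06)&(z>.098)&(z<.115))
    rep("lock",box((.625,-.232),.02)&(z>.052)&(z<.065))
    rep("panrim",box((.652,.105),.09)&(z>.052)&(z<.066))
    rep("housingtop",box((.635,-.12),.18)&(z>.040)&(z<.0505))
    m=box((.673,-.107),.03)&(hsv[...,1]>120)&(hsv[...,0]<30)&(hsv[...,0]>8)
    rep("clip",m);v,u=np.nonzero(m);print("clip px",u.mean(),v.mean(),"w@.059",pix2w(p,(u.mean(),v.mean()),.059))
    a=u.mean(),v.mean();x,y=int(a[0])-30,int(a[1])-22
    cv2.imwrite(f"pics/clip_{n}.png",cv2.resize(p["img"][y:y+45,x:x+60],None,fx=10,fy=10,interpolation=cv2.INTER_CUBIC)[:,:600])
    print("crop origin",x,y)
a=cv2.imread("pics/clip_top.png");b=cv2.imread("pics/clip_side.png");cv2.imwrite("pics/clips.png",cv2.resize(np.hstack([a,b]),(800,300)))
E
```

```text
go 0.0187
top fin 287 mean [ 0.4417 -0.0648  0.0628] rect [441.7 -64.9] [14.  35.6] 84.3
top traywall 603 mean [ 0.4938 -0.0718  0.0249] rect [492.4 -70. ] [ 92.1 129.4] 84.6
top tray 3811 mean [ 0.5015 -0.0715  0.0128] rect [489. -71.] [ 96.4 139.3] 84.2
top post 311 mean [ 0.6314 -0.1723  0.1056] rect [ 632. -173.] [22.7 22. ] 86.4
top lock 305 mean [ 0.6275 -0.2338  0.0576] rect [ 627.1 -233.2] [33.6 33.5] 0.1
top panrim 1049 mean [0.6539 0.1119 0.057 ] rect [651.6 109.1] [136.7 117. ] 86.1
top housingtop 11869 mean [ 0.6362 -0.1137  0.0462] rect [609.2 -72.6] [373.2 281.7] 63.8
top clip 91 mean [ 0.6744 -0.1101  0.0582] rect [ 674.6 -109.8] [11.2 15.4] 89.6
clip px 382.2637362637363 148.83516483516485 w@.059 [ 0.67422498 -0.10998739  0.059     ]
crop origin 352 126
side fin 224 mean [ 0.4406 -0.0619  0.0592] rect [440.5 -63.8] [15.7 35.8] 84.7
side traywall 636 mean [ 0.4862 -0.0619  0.0224] rect [489.2 -68.4] [ 95.9 133.2] 83.9
side tray 2758 mean [ 0.4869 -0.0649  0.0187] rect [489.7 -68.3] [ 96.2 134.7] 83.9
side post 162 mean [ 0.6305 -0.1696  0.1022] rect [ 630.8 -171.1] [24.5 21.8] 84.0
side lock 80 mean [ 0.6227 -0.2333  0.0547] rect [ 622.  -233.8] [15.7 25.2] 17.6
side panrim 1148 mean [0.6523 0.1159 0.0548] rect [650.6 109.8] [139.  117.4] 86.1
side housingtop 7085 mean [ 0.6364 -0.0835  0.0435] rect [606.4 -71.6] [371.3 283.1] 63.4
side clip 82 mean [ 0.673  -0.1065  0.0533] rect [ 673.9 -108.2] [14.1 14. ] 7.8
clip px 229.90243902439025 215.70731707317074 w@.059 [ 0.67130165 -0.1006839   0.059     ]
crop origin 199 193
```

View pics/clips.png

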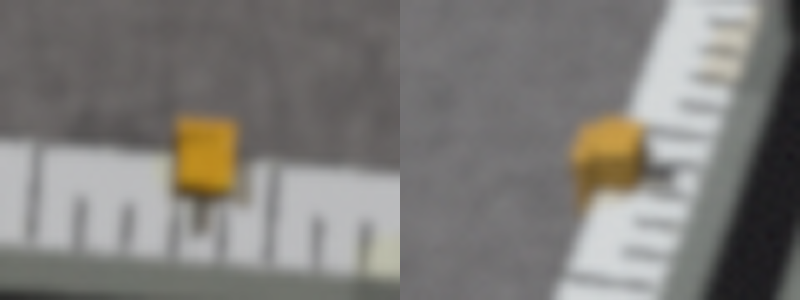

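```bash
cat >> h.py <<'E'
GO=0.0187
def rot(ang,a,s):  # tool leaning: z=(sin a*d,-cos a)
    z=np.array([np.sin(a)*np.cos(ang),np.sin(a)*np.sin(ang),-np.cos(a)]);y=s*np.array([-np.sin(ang),np.cos(ang),0])
    return np.c_[np.cross(y,z),y,z]
def tray_tool(org,ang,tilt,a0,s,g=(.064,0,.036)):
    """TCP pose for tray origin org, spout direction ang, tilt (spout down), grasped with lean a0"""
    d=np.array([np.cos(ang),np.sin(ang),0]);q=Rn.from_rotvec(tilt*np.array([-np.sin(ang),np.cos(ang),0])).as_matrix()
    R=q@rot(ang,a0,s);G=org+q@(-d*g[0]+np.array([0,0,g[2]]))
    return G+R[:,2]*GO,Rn.from_matrix(R).as_rotvec()
def org_from_spout(S,ang,tilt):
    d=np.array([np.cos(ang),np.sin(ang),0]);q=Rn.from_rotvec(tilt*np.array([-np.sin(ang),np.cos(ang),0])).as_matrix()
    return S-q@(d*.05+np.array([0,0,.004]))
TANG=-.097;HANG=-.070
d=np.array([np.cos(TANG),np.sin(TANG),0])
TORG=np.array([.4412,-.0645,0])+.067*d
hx=np.array([np.cos(HANG),np.sin(HANG),0]);hy=np.array([-np.sin(HANG),np.cos(HANG),0])
PAN=np.array([.651,.1095,0.]);POST=np.array([.6313,-.172,0.])
E
python3 - <<'E'
from h import *
print(TORG,Rn.from_rotvec(sense()["eef_rot"]).as_matrix().round(2).tolist())
for s in(1,-1):
  for a in(0,15,25,35):
    a=np.radians(a)
    out=[]
    for org,an,t in[(TORG,TANG,0),(TORG+[0,0,.12],TANG,0)]+[(org_from_spout(PAN-.025*hx+[0,0,.08],HANG,np.radians(t)),HANG,np.radians(t)) for t in(0,25,52)]:
        j=inverse_kinematics(*tray_tool(org,an,t,a,s));out.append(None if j is None else np.round(j,2).tolist())
    print(s,np.degrees(a).round(),*out,sep="\n ")
E
```

```text
[ 0.50788505 -0.07098881  0.        ] [[-0.96, 0.28, 0.0], [0.28, 0.96, 0.0], [-0.0, 0.0, -1.0]]
1
 0.0
 [-0.2, 0.1, 2.26, -0.0, 0.78, -1.67]
 [-0.2, -0.08, 2.18, -0.0, 1.05, -1.67]
 [0.18, 0.12, 2.06, -0.0, 0.96, -1.32]
 [0.12, 0.38, 1.71, 0.08, 1.49, -1.4]
 [0.09, 0.71, 1.32, 0.14, 2.01, -1.42]
1
 15.0
 [-0.22, -0.04, 2.43, 0.07, 0.49, -1.76]
 [-0.22, -0.25, 2.34, 0.05, 0.79, -1.73]
 [0.23, -0.01, 2.23, -0.12, 0.68, -1.19]
 [0.15, 0.22, 1.87, 0.04, 1.23, -1.37]
 [0.1, 0.55, 1.46, 0.1, 1.77, -1.42]
1
 25.0
 [-0.25, -0.1, 2.54, 0.23, 0.28, -1.93]
 [-0.25, -0.35, 2.45, 0.11, 0.62, -1.79]
 [0.27, -0.08, 2.33, -0.3, 0.49, -1.0]
 [0.17, 0.11, 1.98, -0.0, 1.05, -1.33]
 [0.11, 0.44, 1.56, 0.08, 1.6, -1.41]
1
 35.0
 None
 [-0.27, -0.44, 2.56, 0.24, 0.43, -1.93]
 [0.31, -0.12, 2.44, -0.72, 0.33, -0.56]
 [0.2, 0.02, 2.09, -0.06, 0.87, -1.27]
 [0.12, 0.34, 1.66, 0.06, 1.43, -1.39]
-1
 0.0
 [-0.2, 0.1, 2.26, -0.0, 0.78, 1.47]
 [-0.2, -0.08, 2.18, -0.0, 1.05, 1.47]
 [0.18, 0.12, 2.06, -0.0, 0.96, 1.82]
 [0.12, 0.38, 1.71, 0.08, 1.49, 1.74]
 [0.09, 0.71, 1.32, 0.14, 2.01, 1.72]
-1
 15.0
 [-0.22, -0.04, 2.43, 0.07, 0.49, 1.39]
 [-0.22, -0.25, 2.34, 0.05, 0.79, 1.42]
 [0.23, -0.01, 2.23, -0.12, 0.68, 1.95]
 [0.15, 0.22, 1.87, 0.04, 1.23, 1.77]
 [0.1, 0.55, 1.46, 0.1, 1.77, 1.73]
-1
 25.0
 [-0.25, -0.1, 2.54, 0.23, 0.28, 1.21]
 [-0.25, -0.35, 2.45, 0.11, 0.62, 1.35]
 [0.27, -0.08, 2.33, -0.3, 0.49, 2.14]
 [0.17, 0.11, 1.98, -0.0, 1.05, 1.81]
 [0.11, 0.44, 1.56, 0.08, 1.6, 1.73]
-1
 35.0
 None
 [-0.27, -0.44, 2.56, 0.24, 0.43, 1.21]
 None
 [0.2, 0.02, 2.09, -0.06, 0.87, 1.87]
 [0.12, 0.34, 1.66, 0.06, 1.43, 1.75]
```

```bash
python3 - <<'E'
from h import *
P,r=tray_tool(TORG,TANG,0,0,1)
movep(P+[0,0,.2],r); 
movel(P+[0,0,.07],rate=.3); movel(P,rate=.12)
print(sense()["tcp_pos"]-P,sense()["force"]); close_gripper(50)
s=sense();print(s["opening"],s["finger_force"],s["force"])
movel(P+[0,0,.04],rate=.08); s=sense();print(s["opening"],s["finger_force"],s["force"],s["torque"],s["time"])
for n in("side",):
    p=get_image(n);cv2.imwrite(f"pics/lift_{n}.png",p["img"][150:400,180:500])
W=cloud(p)
hsv=cv2.cvtColor(p["img"],cv2.COLOR_BGR2HSV)
m=(p["depth"]>0)&(abs(W[...,0]-.5)<.1)&(abs(W[...,1]+.07)<.07)&(W[...,2]>.03)&(W[...,2]<.085)&(hsv[...,1]>80)&(hsv[...,0]<25)
Q=W[m];print(len(Q),Q.min(0),Q.max(0))
F=Q[(Q[:,0]>.475)&(Q[:,2]<.056)];A=np.c_[F,np.ones(len(F))];print("floor fit",np.linalg.lstsq(np.c_[F[:,:2],np.ones(len(F))],F[:,2],rcond=None)[0])
E
```

```text
[ 0.0012269  -0.00024103  0.00113739] [-0.01677773  0.0243571   0.48037347]
0.013845347661668126 49.93770889006555 [ 0.07181031 -0.0718182  -0.29443845]
0.01366106970068741 49.93073411285877 [-0.07263127 -0.37468718 -3.27710661] [0.07828249 0.08947925 0.01455363] 7.1667
2294 [ 0.45901786 -0.12253926  0.03589542] [ 0.55947445 -0.01978141  0.06569116]
floor fit [0.00179879 0.01497478 0.04477848]
```

View pics/lift_side.png

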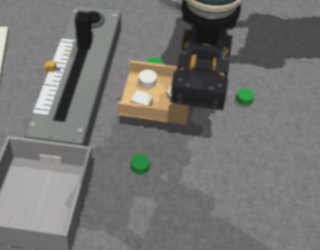

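The picture shows the tray lifted level in the gripper, with the pieces in place. Now carry and pour.

```bash
python3 - <<'E'
from h import *
S=PAN-.025*hx+[0,0,.08]
P,_=tray_tool(TORG+[0,0,.10],TANG,0,0,1); movel(P,rate=.12)
def T(t,up=0):
    t=np.radians(t);return tray_tool(org_from_spout(S+[0,0,up],HANG,t),HANG,t,0,1)
P,r=T(0,.025); movel(P,rate=.15,rot=r)
P,r=T(0); movel(P,rate=.1,rot=r)
for t in range(6,55,6): P,r=T(t); movel(P,rate=.07,rot=r)
sleep(.4)
s=sense();print(s["time"],s["opening"],s["force"],s["tcp_pos"]-P)
for n in("top","side"):
    p=get_image(n);cv2.imwrite(f"pics/pour_{n}.png",p["img"])
    W=cloud(p)
    for th in("piece_block","piece_disc","piece_hexagon"):
        for d in masks_of(p,th)[:4]:
            m=d["region"]&(p["depth"]>0)
            if m.any():
                c=np.median(W[m],0)-PAN;print(n,th,round(d["conf"],2),np.round(d["centre"]),"pan xyz",np.round([c@hx,c@hy,c[2]],3))
a=cv2.imread("pics/pour_top.png")[60:300,130:450];b=cv2.imread("pics/pour_side.png")[200:440,100:420]
cv2.imwrite("pics/pour.png",cv2.resize(np.hstack([a,b]),(800,300)))
E
```

```text
13.05 0.013571143393375142 [-0.42843562 -0.13439665 -1.72020044] [-1.22907272e-04  8.21648990e-05  4.86789511e-04]
top piece_block 0.57 [263. 177.] pan xyz [-0.014 -0.055  0.021]
top piece_disc 0.88 [425. 328.] pan xyz [-0.201 -0.302  0.015]
top piece_disc 0.85 [284. 258.] pan xyz [-0.121 -0.09   0.015]
top piece_disc 0.74 [384. 369.] pan xyz [-0.263 -0.247  0.015]
top piece_disc 0.59 [419. 264.] pan xyz [-0.111 -0.292  0.015]
top piece_hexagon 0.42 [239. 144.] pan xyz [ 0.033 -0.011  0.033]
top piece_hexagon 0.42 [267. 176.] pan xyz [-0.015 -0.056  0.019]
side piece_block 0.72 [202. 355.] pan xyz [0.014 0.022 0.029]
side piece_block 0.17 [273. 167.] pan xyz [-0.005 -0.341  0.054]
side piece_disc 0.8 [215. 332.] pan xyz [ 0.009 -0.022  0.027]
side piece_disc 0.79 [388. 218.] pan xyz [-0.203 -0.296  0.011]
side piece_disc 0.76 [425. 247.] pan xyz [-0.265 -0.24   0.011]
side piece_disc 0.74 [335. 213.] pan xyz [-0.114 -0.287  0.011]
side piece_hexagon 0.63 [188. 336.] pan xyz [ 0.035 -0.004  0.036]
```

View pics/pour.png

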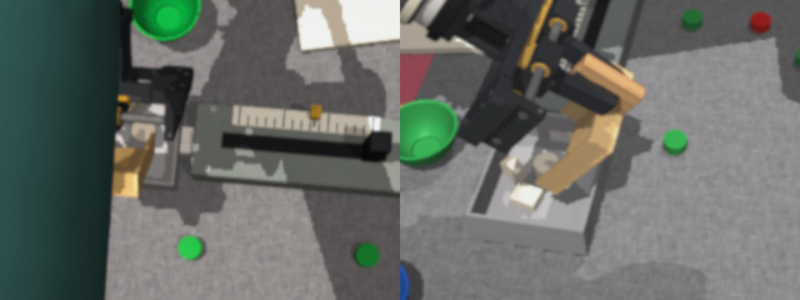

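All three pieces lie in the pan: the side view shows the block, the disc and the hexagon inside it, and the tray empty. Now I set the tray back.

```bash
python3 - <<'E'
from h import *
S=PAN-.025*hx+[0,0,.08]
def T(t,up=0):
    t=np.radians(t);return tray_tool(org_from_spout(S+[0,0,up],HANG,t),HANG,t,0,1)
P,r=T(54,.06); movel(P,rate=.15)
for t in(36,18,0): P,r=T(t,.06); movel(P,rate=.2,rot=r)
P,r=tray_tool(TORG,TANG,0,0,1)
movel(P+[0,0,.1],rate=.2,rot=r); movel(P+[0,0,.015],rate=.15)
print(movel(P+[0,0,-.003],rate=.03,until_force=4),sense()["tcp_pos"]-P,sense()["force"])
open_gripper(); movel(P+[0,0,.17],rate=.2)
s=sense();print(s["time"],s["force"])
# stand aside above button, gripper body along x
B=POST-.062*hy
print("button",B)
import itertools
for sg in(1,-1):
    z=np.array([0,0,-1.]);y=sg*hx;R=np.c_[np.cross(y,z),y,z];q=Rn.from_matrix(R).as_rotvec()
    print(sg,inverse_kinematics(B+[0,0,.16],q))
for n in("top","side"):
    p=get_image(n);cv2.imwrite(f"pics/set_{n}.png",p["img"]);W=cloud(p)
    for th in("tray","lock_top","piece_block","piece_disc","piece_hexagon"):
        for d in masks_of(p,th)[:2]:
            m=d["region"]&(p["depth"]>0)
            if m.any():
                w=np.median(W[m],0);c=w-PAN;print(n,th,round(d["conf"],2),np.round(d["centre"]),w.round(3),"pan",np.round([c@hx,c@hy,c[2]],3))
a=cv2.imread("pics/set_top.png")[80:380,130:530];b=cv2.imread("pics/set_side.png")[140:440,100:500]
cv2.imwrite("pics/set.png",cv2.resize(np.hstack([a,b]),(800,300)))
E
```

```text
True [ 1.62414842e-04 -9.55953115e-05 -6.46912352e-05] [-0.56702205 -0.01619826  4.2520987 ]
19.95 [-0.07291537  0.03229114  0.27598498]
button [ 0.62696354 -0.23384816  0.        ]
1 [-3.94222866e-01  3.08698713e-01  1.69602830e+00 -4.44089210e-16
  1.13686564e+00 -3.24222866e-01]
-1 None
top tray 0.81 [355. 251.] [ 0.537 -0.079  0.005] pan [-0.101 -0.196  0.005]
top lock_top 0.55 [471. 185.] [ 0.627 -0.234  0.058] pan [ 0.    -0.344  0.058]
top piece_block 0.78 [216. 157.] [0.668 0.125 0.031] pan [0.016 0.016 0.031]
top piece_block 0.36 [239. 142.] [0.686 0.097 0.041] pan [ 0.036 -0.01   0.041]
top piece_disc 0.76 [422. 264.] [ 0.519 -0.175  0.015] pan [-0.112 -0.293  0.015]
top piece_disc 0.72 [246. 164.] [0.657 0.085 0.03 ] pan [ 0.008 -0.024  0.03 ]
top piece_hexagon 0.82 [239. 141.] [0.687 0.097 0.04 ] pan [ 0.037 -0.01   0.04 ]
side tray 0.62 [344. 259.] [ 0.496 -0.065  0.004] pan [-0.143 -0.185  0.004]
side lock_top 0.39 [275. 164.] [ 0.622 -0.231  0.054] pan [-0.005 -0.341  0.054]
side piece_block 0.92 [198. 355.] [0.667 0.131 0.029] pan [0.015 0.023 0.029]
side piece_block 0.52 [276. 167.] [ 0.622 -0.23   0.054] pan [-0.005 -0.341  0.054]
side piece_disc 0.88 [318. 312.] [0.523 0.034 0.012] pan [-0.123 -0.084  0.012]
side piece_disc 0.79 [389. 216.] [ 0.43  -0.172  0.011] pan [-0.201 -0.296  0.011]
side piece_hexagon 0.77 [189. 337.] [0.686 0.104 0.036] pan [ 0.035 -0.003  0.036]
side piece_hexagon 0.6 [279. 167.] [ 0.622 -0.23   0.054] pan [-0.005 -0.34   0.054]
```

View pics/set.png

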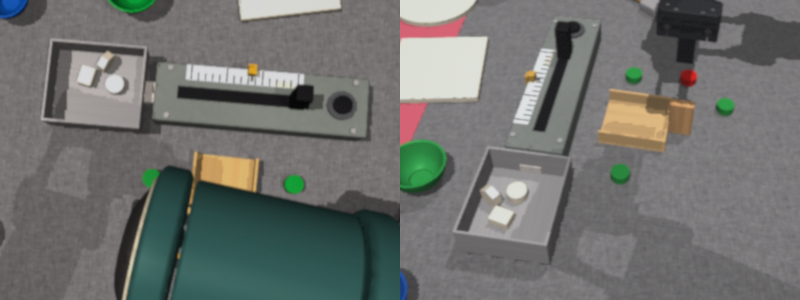

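```bash
python3 - <<'E'
from h import *
B=POST-.062*hy
z=np.array([0,0,-1.]);R=np.c_[np.cross(hx,z),hx,z];q=Rn.from_matrix(R).as_rotvec()
close_gripper(10); movep(B+[0,0,.16],q); movel(B+[0,0,.065],rate=.15)
print(movel(B+[0,0,.044],rate=.03,until_force=9),sense()["tcp_pos"],sense()["force"])
sleep(.15);print(sense()["tcp_pos"],sense()["force"])
movel(B+[0,0,.16],rate=.2); open_gripper()
q=Rn.from_matrix(rot(HANG,0,1)).as_rotvec()
movep(POST+[0,0,.17],q); s=sense();print(s["time"],s["tcp_pos"]-POST)
p=get_image("side");W=cloud(p)
for d in masks_of(p,"lock_top")[:2]:
    m=d["region"]&(p["depth"]>0);print(round(d["conf"],2),d["centre"],np.median(W[m],0))
E
```

```text
True [ 0.62798675 -0.234325    0.04816745] [-0.67603757  0.13153377  4.90080411]
[ 0.62800531 -0.23433117  0.04814425] [-1.17748022  0.72516105  6.23116542]
27.975 [-9.05833108e-06 -1.04258253e-04  1.69961324e-01]
```

The button is at its stop: TCP z is 48.2 mm and the force is above 3 N. Now grip the post and draw the boom out.

```bash
python3 - <<'E'
from h import *
movel(POST+[0,0,.067],rate=.15); close_gripper(40)
s=sense();print(s["opening"],s["finger_force"],s["force"],s["tcp_pos"])
P0=POST+[0,0,.067]; movel(P0+.066*hy,rate=.05); sleep(.3)
s=sense();print(s["time"],s["opening"],s["finger_force"],s["force"],(s["tcp_pos"]-P0)@hy)
out=[]
for n in("top","side"):
    p=get_image(n);cv2.imwrite(f"pics/draw_{n}.png",p["img"]);W=cloud(p)
    u,v=proj(p,POST+.066*hy+.028*hx+[0,0,.05]).astype(int);print(n,u,v)
    out.append(cv2.resize(p["img"][v-30:v+30,u-40:u+40],(400,300),interpolation=cv2.INTER_CUBIC))
    m=(p["depth"]>0)&(abs(W[...,0]-PAN[0])<.09)&(abs(W[...,1]-PAN[1]-.066)<.1)&(W[...,2]>.052)&(W[...,2]<.066)
    r=cv2.minAreaRect((W[m][:,:2]*1000).astype(np.float32));c=np.append(np.array(r[0])/1000,0)-PAN;print(r[1],"pan moved",c@hy,c@hx)
cv2.imwrite("pics/draw.png",np.hstack(out))
E
```

```text
0.02132330300233146 39.994696229696274 [ 0.71350612  4.73189632 -0.05083904] [ 0.63129391 -0.1708793   0.06686352]
31.6833 0.021875302782040085 39.99725938774645 [-2.1720619  -1.22751932 -0.05872185] 0.06574426321249607
top 380 157
(137.17539978027344, 116.95362091064453) pan moved 0.0643394925424204 0.0004067927196610057
side 236 217
(138.35928344726562, 117.478271484375) pan moved 0.06486559263302641 -0.0006528018020945654
```

View pics/draw.png

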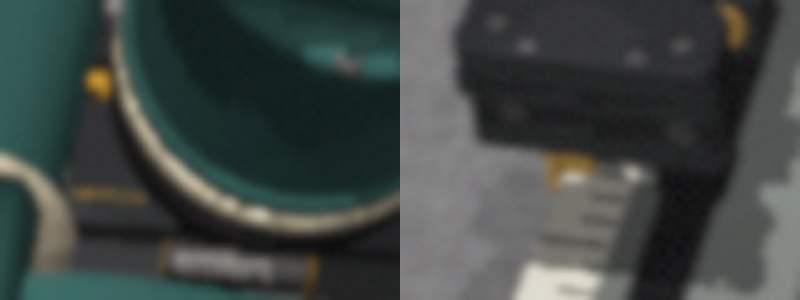

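```bash
python3 - <<'E'
from h import *
for n,uv,pan in(("top",(382.0,158.1),(.6516,.1091)),("side",(238.3,218.4),(.6506,.1098))):
    p=get_image(n)
    for z in(.046,.05):
        for nm,ref in(("pan",np.array([*pan,0])-.283*hy),("post",{"top":np.array([.632,-.173,0]),"side":np.array([.6308,-.1711,0])}[n])):
            c=pix2w(p,uv,z+(.0015 if n=="top" else -.0025))-ref;print(n,z,nm,"ext",round(c@hy,4),"x",round(c@hx,4))
a=cv2.imread("pics/top0.png")[140:175,370:450];cv2.imwrite("pics/scale.png",cv2.resize(a,(800,350),interpolation=cv2.INTER_CUBIC))
E
```

```text
top 0.046 pan ext 0.0644 x 0.0278
top 0.046 post ext 0.0642 x 0.0276
top 0.05 pan ext 0.0647 x 0.0268
top 0.05 post ext 0.0645 x 0.0266
side 0.046 pan ext 0.0625 x 0.0269
side 0.046 post ext 0.0611 x 0.027
side 0.05 pan ext 0.0665 x 0.0254
side 0.05 post ext 0.0651 x 0.0256
```

View pics/scale.png

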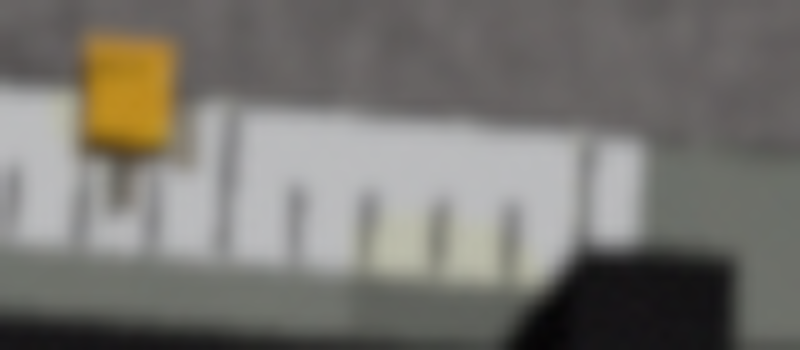

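The scale crop shows the clip's mark at x≈122, between the 60 mm line (152) and the 70 mm line (80), so the target is about 64 mm. The pan has moved 64.3–64.9 mm, so the pointer is on the mark. Handing in.

```bash
python3 - <<'E'
from h import *
p=get_image("side");W=cloud(p)
for th in("piece_block","piece_disc","piece_hexagon"):
    for d in masks_of(p,th)[:5]:
        m=d["region"]&(p["depth"]>0);c=np.median(W[m],0)-PAN-.0645*hy
        if abs(c@hx)<.07 and abs(c@hy)<.08: print(th,np.round([c@hx,c@hy,c[2]],3))
s=sense();print(s["time"],s["finger_force"],abs(s["qd"]).max())
print(close_job())
E
```

```text
piece_block [0.013 0.022 0.029]
piece_block [-0.004 -0.007  0.02 ]
piece_disc [ 0.005 -0.02   0.027]
piece_hexagon [ 0.035 -0.004  0.037]
32.0833 39.99677401967347 0.001931790477756937
the job is handed in; nothing more can be done
None
```

I handed the job in at 32 s, with no verdict shown. All three pieces are in the pan, the empty tray is back flat on the table, and the lock button is fully down. The gripper holds the boom at about 64.5 mm against a clip mark read at about 64 mm; the hand hid the pointer, so I measured this from how far the pan moved.

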